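# Set up the stop rail of the radial arm saw

### The job

Set up the saw bench for a batch of cuts: first wind the crank handwheel clockwise (seen from above), a good full turn, until it comes up to its stop, and leave it there. Then take every stop pin from the wooden caddy and slide it, banded end up, fully home into the sleeve of its own colour, and only after that knock the sprung punch all the way down with the mallet to mark the datum, and stand the mallet back, head on its rubber mat, striking face down as you found it. Leave the other things on the bench where they are.

Things in the scene. Friction and masses are not known exactly. Their poses are not given: they have to be found in the camera images.
- crank (a joint): crank handwheel on the grey gearbox, rad. Grows as the wheel turns clockwise seen from above; starts between 0 and 1.0 and has a fixed stop at 7.6. Turns with light friction (about 2 N at the handle) and stays where it is left.
- crank_hub (a point): point on the wheel's vertical axis at the level of the wheel's top face, 74 mm above the bench. The wheel is a dark steel disc 128 mm across, 12 mm thick, on a grey box 150 x 150 x 55 mm; the point turns with the box, not with the wheel.
- crank_handle (a point): middle of the wheel's red upright handle: a freely spinning round grip 22 mm across, from 76 to 124 mm above the bench (this point at 100 mm), its axis 50 mm from the wheel's axis; it moves round with the wheel.
- stop_rail: flat aluminium rail fixed to the bench, 70 (x) x 310 (y) x 10 mm, that carries the four sleeves in a row along its y, 70 mm apart. Origin: centre of its underside.
- punch (a joint): travel of the sprung datum punch, m: 0 up, grows as it goes down, 0.014 fully down. A spring returns it; it needs about 2 N to start and 8 N fully down.
- punch_top (a point): centre of the top face of the punch's round steel head, 34 mm across, standing on a blue block 70 x 70 x 50 mm; this face is 86 mm above the bench when up. The point moves with the punch.
- mallet: wooden joiner's mallet standing on one striking face. Origin: centre of that lower face of the head; z up through the head. Head 52 (x) x 62 (y) x 84 mm (z); handle along -x, 170 mm long from the head's side, 22 mm wide (y), 28 mm high, its middle 42 mm above the lower face; best held close to the head, near x = -52 mm. 0.26 to 0.38 kg.
- caddy: loose dark wooden caddy block, 60 (x) x 290 (y) x 28 mm, 0.6 kg, in whose four round pockets (28 mm wide, 22 mm deep, floor 6 mm above the bench, 75 mm apart along y) the pins wait in any order, 58 mm of each standing clear. Origin: centre of its underside. It may be left anywhere.
- mallet_mat: black rubber mat fixed to the bench, 260 (x) x 130 (y) x 4 mm, where the mallet lives. Origin: centre of its underside.
- pin_red: steel stop pin with a red band round its upper end, 24 mm in diameter, 80 mm tall, chamfered foot, standing upright in the caddy; may be absent. Origin: centre of its foot; z along it to the banded end. 0.1 to 0.21 kg.
- pin_yellow: steel stop pin with a yellow band round its upper end, 24 mm in diameter, 80 mm tall, chamfered foot, standing upright in the caddy; may be absent. Origin: centre of its foot; z along it to the banded end. 0.1 to 0.21 kg.
- pin_blue: steel stop pin with a blue band round its upper end, 24 mm in diameter, 80 mm tall, chamfered foot, standing upright in the caddy; may be absent. Origin: centre of its foot; z along it to the banded end. 0.1 to 0.21 kg.
- pin_green: steel stop pin with a green band round its upper end, 24 mm in diameter, 80 mm tall, chamfered foot, standing upright in the caddy; may be absent. Origin: centre of its foot; z along it to the banded end. 0.1 to 0.21 kg.
- sleeve_red: upright steel sleeve block with red marks on its top and sides, 46 x 46 x 52 mm, on the rail. A round bore 26 mm wide, chamfered, open at the top; its floor is 6 mm above the origin, its mouth 52 mm. Origin: centre of its underside, which is 10 mm above the bench. A pin fully home stands 34 mm out of the mouth.
- sleeve_yellow: upright steel sleeve block with yellow marks on its top and sides, 46 x 46 x 52 mm, on the rail. A round bore 26 mm wide, chamfered, open at the top; its floor is 6 mm above the origin, its mouth 52 mm. Origin: centre of its underside, which is 10 mm above the bench. A pin fully home stands 34 mm out of the mouth.
- sleeve_blue: upright steel sleeve block with blue marks on its top and sides, 46 x 46 x 52 mm, on the rail. A round bore 26 mm wide, chamfered, open at the top; its floor is 6 mm above the origin, its mouth 52 mm. Origin: centre of its underside, which is 10 mm above the bench. A pin fully home stands 34 mm out of the mouth.
- sleeve_green: upright steel sleeve block with green marks on its top and sides, 46 x 46 x 52 mm, on the rail. A round bore 26 mm wide, chamfered, open at the top; its floor is 6 mm above the origin, its mouth 52 mm. Origin: centre of its underside, which is 10 mm above the bench. A pin fully home stands 34 mm out of the mouth.
- glue_bottle: yellow glue bottle, 56 mm across, 150 mm tall; origin at its underside; leave it alone.
- screw_jar: glass jar with a steel cap, 64 mm across, 85 mm tall; origin at its underside; leave it alone.
- tape_measure: yellow tape measure, 68 x 34 x 62 mm; origin at its underside; leave it alone.
- offcut: timber offcut, 50 x 120 x 38 mm; origin at its underside; leave it alone.
- try_square: try square lying flat, stock 120 x 22 x 16 mm along x, steel blade 170 mm along +y; origin at its underside; leave it alone.
- pencil: red carpenter's pencil, 150 x 14 x 9 mm, along its x; origin at its underside; leave it alone.
There are look-alikes about, which are no part of the job. Leave any white look-alike of the pin_blue alone.

How it is judged:
By the outcome, as a careful person would: the job done as asked, in the order asked, and still so for the second after the job is handed in, with the robot touching nothing.
Of pin_red, pin_yellow, pin_blue, pin_green only 3 to 4 are there at a start; the rules pass over those that are not, and their reading is None.
At some moment in a run one of caddy, mallet may be knocked a few centimetres aside while the robot is not near it.
It also fails if it takes over 200 s, if anything falls off the work surface, if the arm or the gripper's body presses on something with over 40 N, if the wrist force passes 120 N, or if a joint passes its speed limit or range.

### The arm

A 6-joint arm with a two-finger parallel gripper is mounted at the origin on the work surface. World frame = base frame: x ahead of the robot, y to its left, z up, the work surface at z = 0. Lengths are in m, angles in degrees, forces in N, time in s.
With the tool pointing down it reaches from about 0.4 to 0.825 m from the base axis. Payload 7 kg.
Tool frame: the origin (TCP) lies midway between the tips of the shut fingers; the grasp point (between the pads) lies ctrl.grasp_offset behind it (ctrl.grasp_offset is the distance from the TCP to the grasp point, in m); z points along the fingers, y is the line along which they close (so a half turn about z gives the same grasp; the last joint's range is limited). The gripper opens to 88 mm and grips with 3 to 60 N. Pads are 19 mm wide; open, the fingers measure 130 mm over their backs; the gripper's body (78 mm by 193 mm) begins 47 mm behind the grasp point.
Start: joints at [-50.586, 20.546, 0.682, 0, -70.136, -16.507], TCP at [0.263, -0.622, 0.227] pointing down, gripper open.
Joint ranges: [-176.03, 176.03], [-82.01, 121.73], [-58.28, 71.71], [-173.87, 95.51], [-174.79, -0.11], [-173.66, 173.66]. Speed limits (degrees/s): [136.94, 136.94, 172.46, 180, 180, 180].

### API

Orientations are given as [roll, pitch, yaw] about the fixed x, y, z axes, in that order (R = Rz(yaw) Ry(pitch) Rx(roll)).
In Python, from plant import ctrl gives the robot as it stands. The module is installed in compiled form; this text tells all that it offers.
- The arm moves only by the tool send_rows, never from a script. Its argument "increments" is a list that holds one entry, the list of rows, each a list of 4 numbers: the shift along the world's x, y, z normalised to -1 to 1, where 1 is 0.2 m, then the turn about the world's z normalised to -1 to 1, where 1 is 1.5 rad. In form: [[[x, y, z, roll], ...]]. A call has 1 to 12 rows; each row is the pose to reach, as a shift and turn from the pose commanded when the call began; what a row does not reach only later rows make up. A row lasts 1/8 s, in which the tool goes at most 62.5 mm and 10.7 degrees, less where a joint would pass 70% of its speed; a pose out of reach is approached as far as the arm can. A call with a number of a shift or a turn outside -1 to 1 is refused whole. A call with a gripper value outside its range is refused whole. "jaw" is the opening, from 0 (shut) to 1 (fully open), set as the call begins (left out, the last holds). The fingers move at their own pace and stop on an object; the grip force is fixed at half the most. Time passes only in rows, so rows that repeat a pose let the fingers close. It gives the time, the measured TCP pose, the force, the opening and the grip force at its end, in the units of the state.
- ctrl.get_obs(): the state, without advancing time (a new reading comes with each control period).
- ctrl.snapshot(name): name is "scene" or "top"; returns the picture (480x640x3 uint8, red, green, blue); there is no depth.
- ctrl.calibration(name): a dict with "mtx" (3x3 intrinsics, pixels), "eye" and "attitude" of the camera in the world. Camera axes: x right, y up, looking along -z (the intrinsics and any distortion apply to the point x, -y, -z); pixel columns grow to the right and rows downward; lengths in m; the calibration is good to about 2 mm. A picture is of the moment at which its call begins. calibration takes no time and is no camera call.
- ctrl.close_job(): hands the job in; it is judged then, once.
Trained networks look in the newest picture that a camera, given by its name, has taken for a name from the list of things; names that differ only in an ending like _2 or _b are one class to them, and where a whole thing is asked for, a point or a joint stands for the part that bears it (a point fixed in the world has none). Each returns a list of dicts, best first, with "conf" (0 to 1); they miss things now and then, are a little off and sometimes report something else, mostly with a low value. They report only what shows in the picture. A call takes as long as a camera call. They do not tell look-alikes from the thing itself.
- ctrl.trace(thing, camera): "mask" (480x640 bool, what is visible of it) and "bbox" ([left, top, right, bottom] in pixels, round what is visible of it).
- ctrl.spot_point(thing, camera): "pixel" ([row, column] in pixels: a listed point, or the origin of a listed thing).
The state is a dict: "clock": time; "joint_pos": joint angles; "qvel": joint speeds; "tau": joint torques, N m; "tool_pos": TCP position; "orientation": TCP orientation; "force": force on the tool from outside, world axes, zero at the start; "moment": the same for the moment, N m; "opening": finger opening in m; "gripper_force": force on a finger pad.
Only numpy, scipy, OpenCV 4.12 (cv2) and the standard library are available. Lean on these libraries where they do the work, as an engineer would, in place of code of your own. Each camera call takes 0.05 s, during which the arm holds its last target. There are 200 camera calls.

## Working session

There is one attempt and no reset: what is moved stays moved. The work goes in short steps, Python scripts to look and compute and a tool call to move; the robot and the scene stay as the last step left them, time stands still between calls to the robot, and variables do not carry over. Pictures are saved under pics/ and viewed, at most 14 in all, crops included, and the job is handed in when it is done.

Besides the shell and the picture viewer there is one more tool, called after "Emit:" as name([rows], argument=value, ...), one row to a line, values as JSON. send_rows: Moves the arm, as the interface text tells. Its arguments: {"type":"object","properties":{"increments":{"type":"array"},"jaw":{"type":"number"}},"required":["increments"]}

```bash
mkdir -p pics; ls
python3 - <<'E'
from plant import ctrl
import cv2
for c in("scene","top"):
    im=ctrl.snapshot(c); cv2.imwrite(f"pics/{c}0.png",im[:,:,::-1]); k=ctrl.calibration(c); print(c,k)
o=ctrl.get_obs(); print(o, ctrl.grasp_offset)
E
```

```text
pics
scene {'mtx': array([[560.45486746,   0.        , 312.99760451],
       [  0.        , 560.45486746, 241.26912759],
       [  0.        ,   0.        ,   1.        ]]), 'eye': array([ 1.5329641 , -0.12465282,  0.74014961]), 'attitude': array([55.73170585,  1.21803139, 80.70069139])}
top {'mtx': array([[523.07134286,   0.        , 321.78622214],
       [  0.        , 523.07134286, 241.41297262],
       [  0.        ,   0.        ,   1.        ]]), 'eye': array([0.44498842, 0.03183922, 1.2836607 ]), 'attitude': array([  7.37715506,  -0.9514596 , -90.12737344])}
{'clock': 0.1, 'joint_pos': array([-5.05868876e+01,  2.05870941e+01,  6.36530036e-01, -1.61804835e-02,
       -7.01348607e+01, -1.65064412e+01]), 'qvel': array([ 0.03224085, -0.04721835,  0.16939238,  0.07917894,  0.08165565,
        0.08866184]), 'tau': array([-1.72937991e-03, -5.84159482e+01,  2.93752044e+01,  7.01564670e+00,
        1.02059939e-02, -4.63339745e-05]), 'tool_pos': array([ 0.26251329, -0.621373  ,  0.225705  ]), 'orientation': array([ 1.79913774e+02, -9.68870678e-03, -1.57098831e+02]), 'force': array([ 0.84239034,  0.06868623, -0.29132339]), 'moment': array([-0.0477895 ,  0.01619673,  0.00654466]), 'gripper_force': 0.0, 'opening': 0.08760358189264839} 0.0188
```

View pics/top0.png

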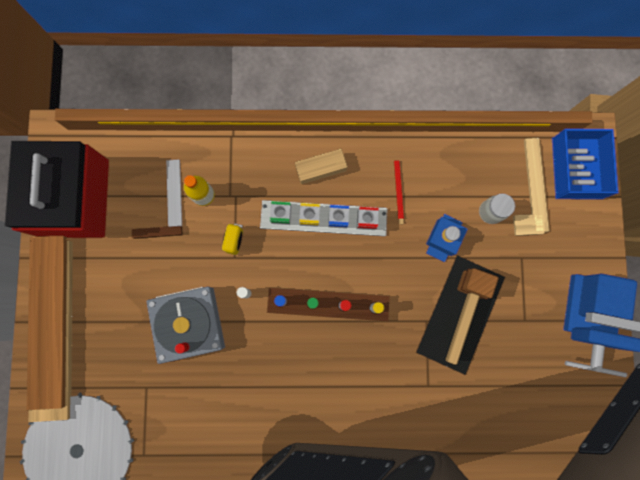

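View pics/scene0.png

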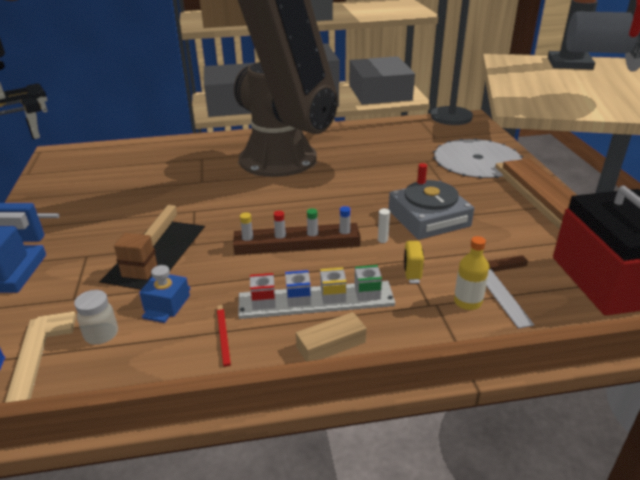

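```bash
cat > h.py <<'E'
from plant import ctrl
import numpy as np, cv2
from scipy.spatial.transform import Rotation as Ro
def cam(c):
    k=ctrl.calibration(c); return k["mtx"],k["eye"],Ro.from_euler("xyz",k["attitude"],degrees=True).as_matrix()
def world(c,px,z):           # px = [row,col] -> world xy at height z
    K,e,R=cam(c); r,co=px
    d=R@(np.array([1,-1,-1])*(np.linalg.inv(K)@[co,r,1])); return (e+d*(z-e[2])/d[2])
def pix(c,p):
    K,e,R=cam(c); q=(R.T@(np.array(p)-e))*[1,-1,-1]; q=K@q; return np.array([q[1]/q[2],q[0]/q[2]])
def snap(c,n=None):
    im=ctrl.snapshot(c)[:,:,::-1].copy()
    if n: cv2.imwrite(f"pics/{n}.png",im)
    return im
Z=dict(crank_hub=.074,crank_handle=.1,punch_top=.086,sleeve_red=.01,sleeve_yellow=.01,sleeve_blue=.01,sleeve_green=.01,stop_rail=0,mallet=.004,caddy=0,pin_red=.006,pin_yellow=.006,pin_blue=.006,pin_green=.006,mallet_mat=0)
E
python3 - <<'E'
from h import *
for t,z in Z.items():
    print(t,end=' ')
    for c in("top","scene"):
        for d in ctrl.spot_point(t,c)[:2]:
            print(c,round(d["conf"],2),np.round(d["pixel"]),np.round(world(c,d["pixel"],z)[:2],4),end=' | ')
    print()
E
```

```text
crank_hub top 0.73 [322. 181.] [0.4162 0.3317] | top 0.18 [233. 454.] [ 0.6205 -0.2999] | scene 0.57 [190. 427.] [0.4038 0.3248] | 
crank_handle top 0.93 [345. 182.] [0.3662 0.3218] | top 0.34 [242. 233.] [0.596 0.213] | scene 0.78 [171. 420.] [0.3497 0.3238] | 
punch_top top 0.6 [233. 456.] [ 0.6197 -0.3013] | scene 0.81 [268. 160.] [ 0.6186 -0.2913] | scene 0.73 [346. 331.] [ 0.8878 -0.0041] | 
sleeve_red top 0.71 [221. 364.] [ 0.661  -0.0932] | top 0.44 [303. 346.] [ 0.46   -0.0468] | scene 0.77 [300. 260.] [ 0.6595 -0.1058] | 
sleeve_yellow top 0.94 [217. 311.] [0.6709 0.0378] | top 0.19 [191. 398.] [ 0.7356 -0.18  ] | scene 0.75 [298. 334.] [0.6805 0.0414] | 
sleeve_blue top 0.83 [216. 335.] [ 0.6727 -0.022 ] | scene 0.65 [298. 298.] [ 0.6678 -0.0286] | 
sleeve_green top 0.76 [215. 280.] [0.6761 0.1133] | top 0.3 [304. 331.] [ 0.4575 -0.0124] | scene 0.65 [294. 368.] [0.681 0.113] | 
stop_rail top 0.91 [216. 324.] [0.6763 0.0047] | scene 0.83 [300. 314.] [0.6683 0.0024] | 
mallet top 0.67 [284. 473.] [ 0.5055 -0.3613] | scene 0.7 [269. 136.] [ 0.4974 -0.3654] | scene 0.45 [240. 
[... 207 characters left out ...]
 top 0.5 [303. 344.] [ 0.4596 -0.0431] | scene 0.65 [269. 162.] [ 0.5091 -0.309 ] | scene 0.59 [242. 279.] [ 0.4542 -0.0443] | 
pin_yellow top 0.45 [308. 375.] [ 0.4476 -0.1179] | top 0.45 [166. 318.] [0.801  0.0196] | scene 0.86 [247. 247.] [ 0.4607 -0.1192] | scene 0.54 [270. 136.] [ 0.5037 -0.3638] | 
pin_blue top 0.71 [296. 246.] [0.4781 0.1948] | top 0.6 [305. 346.] [ 0.454 -0.047] | scene 0.7 [238. 385.] [0.4862 0.2009] | scene 0.67 [239. 345.] [0.4709 0.1102] | 
pin_green top 0.63 [304. 312.] [0.4576 0.0351] | scene 0.52 [241. 313.] [0.4652 0.0337] | 
mallet_mat top 0.77 [313. 462.] [ 0.4348 -0.3308] | scene 0.93 [253. 156.] [ 0.4358 -0.3278] | scene 0.71 [271. 416.] [0.6142 0.2362] |
```

Top view: caddy pins are blue (col 280, row 300), green (313,303), red (345,305) and yellow (378,308). The white look-alike stands apart at (242,293). The sleeves are green (280,212), yellow (309,214), blue (338,216) and red (368,217). The crank hub is at (181,325) with its red handle at (181,348), the punch top at (452,234) and the mallet head at (477,283). Red things that could pass for the handle are the red pin (345,305), the pencil (400,190) and the toolbox (95,190). The one on the wheel is the handle.

```bash
cat >> h.py <<'E'
HSV={"red":[(0,6),(174,180)],"yellow":[(22,34)],"blue":[(105,125)],"green":[(50,80)]}
def blob(im,col,ctr,r,smin=130,vmin=60):     # centroid [row,col], extents of a coloured patch near ctr=[row,col]
    h=cv2.cvtColor(im,cv2.COLOR_BGR2HSV); m=np.zeros(im.shape[:2],bool)
    for a,b in HSV[col]: m|=(h[...,0]>=a)&(h[...,0]<=b)
    m&=(h[...,1]>smin)&(h[...,2]>vmin)
    w=np.zeros_like(m); c=np.int32(np.round(ctr)); w[c[0]-r:c[0]+r+1,c[1]-r:c[1]+r+1]=1
    ys,xs=np.nonzero(m&w); return (np.array([ys.mean(),xs.mean()]),len(ys),(ys.min(),ys.max(),xs.min(),xs.max())) if len(ys) else None
E
python3 - <<'E'
from h import *
im=cv2.imread("pics/top0.png"); sc=cv2.imread("pics/scene0.png")
print("handle top",blob(im,"red",[348,181],14),"scene",blob(sc,"red",[173,422],16))
for c,p in dict(blue=[300,280],green=[303,313],red=[305,345],yellow=[308,378]).items():
    b=blob(im,c,p,9); print("pin",c,b, world("top",b[0],.083))
for c,p in dict(green=[212,280],yellow=[213,309],blue=[215,338],red=[217,368]).items():
    b=blob(im,c,p,13); print("slv",c,b, world("top",b[0],.062))
a=cv2.resize(im[275:375,140:240],None,fx=4,fy=4,interpolation=cv2.INTER_CUBIC)
b=cv2.resize(im[190:240,255:395],None,fx=5.5,fy=5.5,interpolation=cv2.INTER_CUBIC)[:, :770]
d=cv2.resize(im[280:325,262:402],None,fx=5.5,fy=5.5)[:240,:400]
out=np.zeros((600,800,3),np.uint8); out[:275,:770]=b; out[280:600,:400]=a[:320]; out[280:520,400:800]=d
cv2.imwrite("pics/crop0.png",out)
E
```

```text
handle top (array([347.36666667, 181.54166667]), 120, (np.int64(343), np.int64(352), np.int64(175), np.int64(188))) scene (array([173.07272727, 421.71515152]), 165, (np.int64(163), np.int64(183), np.int64(417), np.int64(426)))
pin blue (array([300.45555556, 279.61111111]), 90, (np.int64(296), np.int64(305), np.int64(275), np.int64(285))) [0.46477248 0.10796487 0.083     ]
pin green (array([302.51190476, 312.30952381]), 84, (np.int64(298), np.int64(307), np.int64(308), np.int64(317))) [0.45996817 0.03347294 0.083     ]
pin red (array([304.93518519, 345.37962963]), 108, (np.int64(300), np.int64(310), np.int64(340), np.int64(351))) [ 0.45432614 -0.04193983  0.083     ]
pin yellow (array([307.23076923, 378.01923077]), 104, (np.int64(302), np.int64(313), np.int64(373), np.int64(383))) [ 0.44897022 -0.11644128  0.083     ]
slv green (array([215.07216495, 279.68041237]), 97, (np.int64(202), np.int64(222), np.int64(271), np.int64(289))) [0.66602808 0.1107633  0.062     ]
slv yellow (array([215.40140845, 309.21126761]), 142, (np.int64(203), np.int64(224), np.int64(300), np.int64(319))) [0.66529092 0.04086326 0.062     ]
slv blue (array([218.46774194, 338.41129032]), 124, (np.int64(205), np.int64(226), np.int64(329), np.int64(348))) [ 0.65796871 -0.0283317   0.062     ]
slv red (array([219.53731343, 367.87313433]), 134, (np.int64(207), np.int64(228), np.int64(358), np.int64(377))) [ 0.65544318 -0.09823786  0.062     ]
```

View pics/crop0.png

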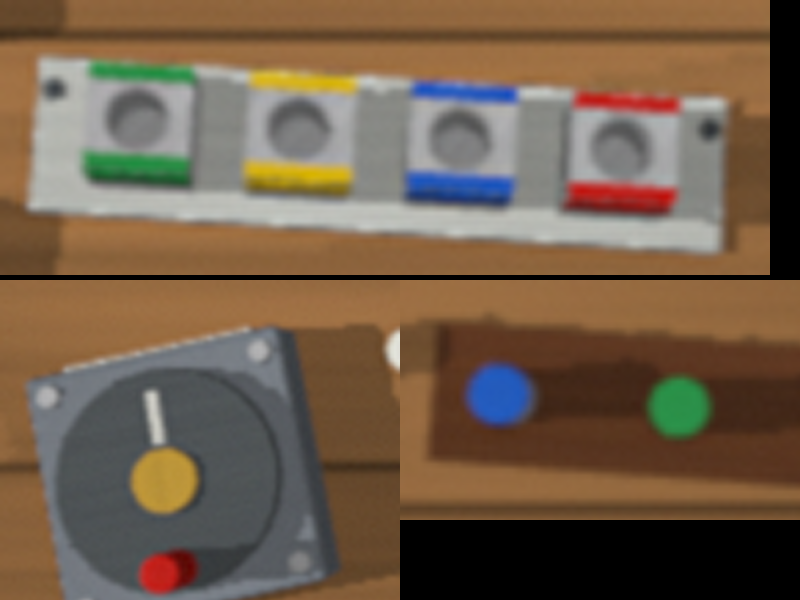

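The crop confirms four sleeves: bores at crop (137,119), (300,128), (461,138) and (622,148). The red handle top is at crop (160,573) beside the brass hub (165,482).

Run:
```python
from h import *
P=np.array([world("top",[190+(r+.5)/5.5-.5,255+(c+.5)/5.5-.5],.062)[:2] for c,r in [(137,119),(300,128),(461,138),(622,148)]])
print(P, np.linalg.norm(np.diff(P,axis=0),axis=1))
d=P[3]-P[0]; d/=np.hypot(*d); F=[P.mean(0)+d*.07*(i-1.5) for i in range(4)]; print("fit",np.round(F,4), np.degrees(np.arctan2(*d[::-1])))
print("hub",world("top",[325.1,180.9],.08),"handle",world("top",[347.9,179.6],.124))
for p in[[164,421.7]]: print("handle scene", world("scene",p,.124))
print("hdl mid scene", world("scene",[173.1,421.7],.1))
print([ (round(x["conf"],2),x["bbox"]) for x in ctrl.trace("crank_handle","top")[:1]])
```

```text
[[ 0.6752759   0.11126524]
 [ 0.67139778  0.04104609]
 [ 0.66707687 -0.02838392]
 [ 0.66275172 -0.0978821 ]] [0.07032616 0.06956434 0.06963263]
fit [[ 0.6754  0.1113]
 [ 0.6712  0.0414]
 [ 0.667  -0.0284]
 [ 0.6628 -0.0983]] -93.42689853570289
hub [0.40981665 0.33087786 0.08      ] handle [0.36225612 0.32118027 0.124     ]
handle scene [0.36041199 0.32136017 0.124     ]
hdl mid scene [0.3620824  0.32299621 0.1       ]
[(0.86, [155.9, 297.5, 210.4, 352.3])]
```

Handle is at about (0.3615, 0.3215) and the hub at (0.410, 0.331). Moving around to above the handle with the closing axis along x.

Emit:
send_rows([
  [[1,1,0.1,0.78],[1,1,0.1,0.78],[1,1,0.1,0.78],[1,1,0.1,0.78],[1,1,0.1,0.78],[1,1,0.1,0.78],[1,1,0.1,0.78]],
], jaw=1)

```text
clock: 2.52
tool_pos: [0.4634, -0.4211, 0.2467]
orientation: [-180.0, -0.0, -89.8]
force: [0.0, -1.0, 0.2]
opening: 0.0873
gripper_force: 0.0
```

Emit:
send_rows([
  [[0,1,0,0],[0,1,0,0],[0,1,0,0],[0,1,0,0]],
])

```text
clock: 3.02
tool_pos: [0.4627, -0.219, 0.2473]
orientation: [-179.9, 0.0, -89.9]
force: [-0.2, -0.6, 0.3]
opening: 0.0879
gripper_force: 0.0
```

Emit:
send_rows([
  [[0,1,0,0],[0,1,0,0],[0,1,0,0],[0,1,0,0]],
])

```text
clock: 3.52
tool_pos: [0.463, -0.0192, 0.247]
orientation: [-179.9, 0.0, -89.8]
force: [0.6, -0.7, 0.7]
opening: 0.0874
gripper_force: 0.0
```

Emit:
send_rows([
  [[0,1,0,0],[0,1,0,0],[0,1,0,0],[0,1,0,0]],
])

```text
clock: 4.03
tool_pos: [0.4632, 0.1806, 0.2463]
orientation: [180.0, -0.0, -89.9]
force: [0.2, -0.0, 0.2]
opening: 0.0876
gripper_force: 0.0
```

Emit:
send_rows([
  [[-0.5,0.7,0,0],[-0.5,0.7,0,0],[-0.5,0.7,0,0],[-0.5,0.7,0,0],[-0.5,0.7,0,0]],
])

```text
clock: 4.65
tool_pos: [0.3632, 0.3175, 0.2465]
orientation: [180.0, -0.0, -90.1]
force: [-0.5, 1.1, -0.2]
opening: 0.0873
gripper_force: 0.0
```

Emit:
send_rows([
  [[-0.01,0.02,-0.3,0],[-0.01,0.02,-0.55,0],[-0.01,0.02,-0.7,0],[-0.01,0.02,-0.82,0],[-0.01,0.02,-0.82,0]],
], jaw=1)

```text
clock: 5.28
tool_pos: [0.3611, 0.3198, 0.0811]
orientation: [179.9, -0.2, -90.2]
force: [0.7, -0.6, 0.5]
opening: 0.0876
gripper_force: 0.0
```

Emit:
send_rows([
  [[0,0,0,0],[0,0,0,0],[0,0,0,0],[0,0,0,0],[0,0,0,0],[0,0,0,0]],
], jaw=0)

```text
clock: 6.02
tool_pos: [0.3607, 0.3223, 0.0826]
orientation: [-180.0, 0.0, -90.0]
force: [0.2, 0.3, -0.7]
opening: 0.0333
gripper_force: 0.0
```

Run:
```python
from h import *
o=ctrl.get_obs(); print({k:np.round(o[k],4) for k in("tool_pos","force","opening","gripper_force")})
h=np.array([.4098,.3309]); p=np.array([.3615,.3215]); a0=np.degrees(np.arctan2(*(p-h)[::-1]))
r=.05
for s in(0,12*18):
    print([[round(float(v),2) for v in ((h+r*np.array([np.cos(t),np.sin(t)]))-(h+r*np.array([np.cos(t0),np.sin(t0)])))/.2]+[0,0] for i in range(1,13) for t0 in[np.radians(a0-s)] for t in[np.radians(a0-s-18*i)]])
```

```text
{'tool_pos': array([0.3607, 0.3223, 0.0826]), 'force': array([ 0.1703,  0.2933, -0.6721]), 'opening': np.float64(0.0333), 'gripper_force': np.float64(0.0)}
[[-0.0, 0.08, 0, 0], [0.02, 0.15, 0, 0], [0.06, 0.22, 0, 0], [0.12, 0.27, 0, 0], [0.2, 0.29, 0, 0], [0.28, 0.3, 0, 0], [0.35, 0.27, 0, 0], [0.42, 0.23, 0, 0], [0.46, 0.17, 0, 0], [0.49, 0.1, 0, 0], [0.49, 0.02, 0, 0], [0.47, -0.06, 0, 0]]
[[-0.04, -0.06, 0, 0], [-0.11, -0.11, 0, 0], [-0.18, -0.14, 0, 0], [-0.26, -0.14, 0, 0], [-0.33, -0.12, 0, 0], [-0.4, -0.08, 0, 0], [-0.45, -0.02, 0, 0], [-0.47, 0.06, 0, 0], [-0.47, 0.14, 0, 0], [-0.45, 0.21, 0, 0], [-0.41, 0.28, 0, 0], [-0.35, 0.32, 0, 0]]
```

Emit:
send_rows([
  [[0,0,0,0],[0,0,0,0],[0,0,0,0],[0,0,0,0]],
], jaw=0)

```text
clock: 6.52
tool_pos: [0.3616, 0.323, 0.0827]
orientation: [-179.9, 0.1, -90.0]
force: [5.9, 1.4, -4.9]
opening: 0.0212
gripper_force: 30.0
```

Emit:
send_rows([
  [[0,0.08,0,0],[0.02,0.15,0,0],[0.06,0.22,0,0],[0.12,0.27,0,0]],
])

```text
clock: 7.02
tool_pos: [0.3851, 0.3752, 0.0826]
orientation: [180.0, -0.2, -90.0]
force: [4.9, -11.9, 8.7]
opening: 0.0217
gripper_force: 30.0
```

Emit:
send_rows([
  [[0.08,0.02,0,0],[0.16,0.03,0,0],[0.23,0,0,0],[0.3,-0.04,0,0],[0.34,-0.1,0,0],[0.37,-0.17,0,0],[0.37,-0.25,0,0],[0.35,-0.33,0,0]],
])

```text
clock: 8.02
tool_pos: [0.4558, 0.3094, 0.0826]
orientation: [-179.9, 0.0, -90.1]
force: [-5.4, 5.8, 6.4]
opening: 0.0215
gripper_force: 30.0
```

Emit:
send_rows([
  [[-0.04,-0.06,0,0],[-0.11,-0.11,0,0],[-0.18,-0.14,0,0],[-0.26,-0.14,0,0],[-0.33,-0.12,0,0],[-0.4,-0.08,0,0],[-0.45,-0.02,0,0]],
])

```text
clock: 8.9
tool_pos: [0.3657, 0.3094, 0.0829]
orientation: [-179.8, 0.3, -90.0]
force: [25.8, 10.2, -24.7]
opening: 0.0217
gripper_force: 29.9
```

Emit:
send_rows([
  [[-0.01,0.04,0,0],[-0.01,0.1,0,0],[-0.01,0.14,0,0],[-0.01,0.17,0,0],[0,0.22,0,0]],
])

```text
clock: 9.52
tool_pos: [0.3638, 0.3492, 0.0826]
orientation: [180.0, -0.1, -90.0]
force: [7.9, -4.9, 3.0]
opening: 0.0216
gripper_force: 30.0
```

Emit:
send_rows([
  [[0.01,0.025,0,0],[0.02,0.05,0,0]],
])

```text
clock: 9.78
tool_pos: [0.3687, 0.3592, 0.0826]
orientation: [180.0, -0.1, -90.0]
force: [8.0, -7.9, 4.1]
opening: 0.0215
gripper_force: 30.0
```

Emit:
send_rows([
  [[0.015,0.015,0,0],[0.03,0.03,0,0],[0.03,0.03,0,0]],
])

```text
clock: 10.15
tool_pos: [0.3745, 0.3663, 0.0826]
orientation: [180.0, -0.0, -90.1]
force: [1.8, -1.0, 4.8]
opening: 0.0213
gripper_force: 30.0
```

Emit:
send_rows([
  [[0.015,0.015,0,0],[0.03,0.03,0,0],[0.03,0.03,0,0]],
])

```text
clock: 10.52
tool_pos: [0.3806, 0.3719, 0.0826]
orientation: [180.0, -0.1, -90.1]
force: [2.2, -2.1, 5.3]
opening: 0.0214
gripper_force: 30.0
```

Emit:
send_rows([
  [[0.018,0.012,0,0],[0.035,0.025,0,0],[0.035,0.025,0,0]],
])

```text
clock: 10.9
tool_pos: [0.3876, 0.3763, 0.0826]
orientation: [180.0, -0.1, -90.1]
force: [3.4, -3.7, 4.9]
opening: 0.0212
gripper_force: 30.0
```

Emit:
send_rows([
  [[0.015,0.007,0,0],[0.02,0.01,0,0],[0.02,0.01,0,0]],
])

```text
clock: 11.28
tool_pos: [0.3885, 0.3766, 0.0825]
orientation: [179.7, -0.3, -90.1]
force: [-16.2, -7.4, 18.4]
opening: 0.0217
gripper_force: 30.0
```

At its stop: it stalled at about 7.6 rad with an opposing force. Releasing and lifting.

Emit:
send_rows([
  [[-0.01,0,0,0],[-0.01,0,0,0],[-0.01,0,0,0],[-0.01,0,0,0]],
], jaw=0.75)

```text
clock: 11.78
tool_pos: [0.3897, 0.3792, 0.0823]
orientation: [180.0, -0.0, -90.1]
force: [0.1, -0.6, -0.6]
opening: 0.0558
gripper_force: 0.0
```

Emit:
send_rows([
  [[0,0,0.25,0],[0,0,0.5,0],[0,0,0.7,0],[0,0,0.75,0],[0.1,-0.9,0.75,0],[0.1,-0.9,0.75,0],[0.1,-0.9,0.75,0],[0.1,-0.9,0.75,0]],
])

```text
clock: 12.78
tool_pos: [0.4092, 0.196, 0.2321]
orientation: [180.0, -0.0, -90.3]
force: [0.9, 0.6, 0.6]
opening: 0.0655
gripper_force: 0.0
```

Run:
```python
from h import *
im=snap("top","top1"); snap("scene","scene1")
b=blob(im,"red",[362,176],35); print(b)
for c,p in dict(blue=[300,280],green=[303,313],red=[305,345],yellow=[308,378]).items():
    b=blob(im,c,p,12); print("pin",c,b and (b[1:],np.round(world("top",b[0],.083),4)))
```

```text
None
pin blue ((90, (np.int64(296), np.int64(305), np.int64(275), np.int64(285))), array([0.4648, 0.108 , 0.083 ]))
pin green ((78, (np.int64(298), np.int64(307), np.int64(308), np.int64(317))), array([0.4598, 0.0337, 0.083 ]))
pin red ((103, (np.int64(300), np.int64(310), np.int64(340), np.int64(351))), array([ 0.454, -0.042,  0.083]))
pin yellow ((101, (np.int64(302), np.int64(313), np.int64(373), np.int64(383))), array([ 0.449 , -0.1162,  0.083 ]))
```

View pics/top1.png

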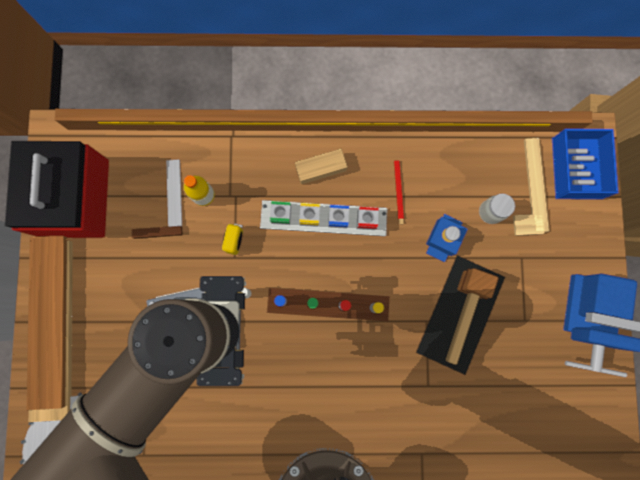

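Crank is done; I'll verify it once the view is clear. Caddy pins are unmoved. Picking the blue pin, with turn −4°.

Emit:
send_rows([
  [[0.275,-0.45,0,-0.047],[0.275,-0.45,0,-0.047],[0.275,-0.45,-0.2,-0.047],[0.275,-0.45,-0.4,-0.047],[0.275,-0.45,-0.6,-0.047],[0.275,-0.45,-0.75,-0.047],[0.275,-0.45,-0.88,-0.047],[0.275,-0.45,-0.88,-0.047],[0.275,-0.45,-0.88,-0.047]],
], jaw=0.6)

```text
clock: 14.0
tool_pos: [0.4652, 0.1101, 0.057]
orientation: [-180.0, -0.0, -94.0]
force: [-0.1, 0.3, 0.6]
opening: 0.0523
gripper_force: 0.0
```

Emit:
send_rows([
  [[0,0,0,0],[0,0,0,0],[0,0,0,0],[0,0,0,0],[0,0,0,0],[0,0,0,0]],
], jaw=0)

```text
clock: 14.75
tool_pos: [0.4649, 0.1094, 0.0569]
orientation: [-180.0, 0.0, -94.1]
force: [-1.2, 0.0, 5.5]
opening: 0.0233
gripper_force: 30.0
```

Emit:
send_rows([
  [[0,0,0.25,0],[0,0,0.5,0],[0,0,0.6,0],[0.3,-0.2,0.6,0],[0.6,-0.4,0.6,0],[0.85,-0.57,0.6,0],[1,-0.68,0.6,0],[1,-0.68,0.6,0]],
])

```text
clock: 15.75
tool_pos: [0.6663, -0.0294, 0.174]
orientation: [179.8, -0.1, -94.3]
force: [-0.5, -0.5, -1.6]
opening: 0.0234
gripper_force: 30.0
```

Emit:
send_rows([
  [[0.0125,0,-0.1,0],[0.0125,0,-0.2,0],[0.0125,0,-0.28,0],[0.0125,0,-0.28,0]],
])

```text
clock: 16.25
tool_pos: [0.666, -0.0266, 0.119]
orientation: [179.8, -0.0, -94.1]
force: [0.3, 1.0, 0.1]
opening: 0.0237
gripper_force: 30.0
```

Run:
```python
from h import *
o=ctrl.get_obs(); print({k:np.round(o[k],4) for k in("tool_pos","force","opening","gripper_force")})
a=snap("scene"); b=snap("top")
A=cv2.resize(a[200:320,220:400],None,fx=4,fy=4,interpolation=cv2.INTER_CUBIC)
cv2.imwrite("pics/hover.png",A)
print(pix("scene",[.667,-.0284,.062]))
```

```text
{'tool_pos': array([ 0.666 , -0.0266,  0.119 ]), 'force': array([0.3333, 0.9863, 0.0666]), 'opening': np.float64(0.0237), 'gripper_force': np.float64(29.98)}
[277.47245679 297.46744015]
```

View pics/hover.png

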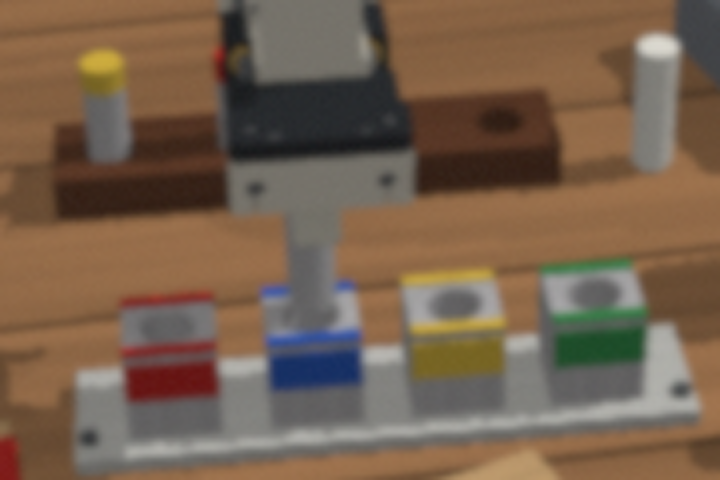

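The hover crop shows the blue pin's foot centred over the blue bore (crop ~312,315). Descending gently.

Emit:
send_rows([
  [[0,0,-0.03,0],[0,0,-0.06,0],[0,0,-0.09,0],[0,0,-0.12,0],[0,0,-0.12,0]],
])

```text
clock: 16.98
tool_pos: [0.6671, -0.0269, 0.0959]
orientation: [180.0, -0.0, -94.1]
force: [-0.2, -1.0, -1.8]
opening: 0.0235
gripper_force: 30.0
```

Emit:
send_rows([
  [[0,0,-0.04,0],[0,0,-0.08,0],[0,0,-0.12,0],[0,0,-0.15,0],[0,0,-0.15,0]],
])

```text
clock: 17.6
tool_pos: [0.6678, -0.0268, 0.0669]
orientation: [-179.9, -0.0, -94.1]
force: [1.1, -3.2, 2.1]
opening: 0.0233
gripper_force: 30.0
```

Emit:
send_rows([
  [[0,0,-0.01,0],[0,0,-0.01,0]],
])

```text
clock: 17.85
tool_pos: [0.668, -0.0269, 0.0668]
orientation: [-179.9, -0.0, -94.1]
force: [-2.4, -1.1, 14.8]
opening: 0.0231
gripper_force: 30.0
```

Emit:
send_rows([
  [[0,0,0,0],[0,0,0,0],[0,0,0,0],[0,0,0,0]],
], jaw=0.6)

```text
clock: 18.35
tool_pos: [0.667, -0.0267, 0.0641]
orientation: [180.0, -0.0, -94.1]
force: [-0.5, -0.0, 0.7]
opening: 0.0516
gripper_force: 0.0
```

Emit:
send_rows([
  [[0,0,0.3,0],[0,0,0.5,0],[-0.3,0.1,0.5,0],[-0.6,0.2,0.5,0],[-1,0.3,0.5,0],[-1,0.3,0.5,0],[-1,0.3,0.5,0]],
])

```text
clock: 19.23
tool_pos: [0.4662, 0.0336, 0.1653]
orientation: [-179.9, 0.1, -94.0]
force: [0.5, -0.1, 0.6]
opening: 0.0528
gripper_force: 0.0
```

```bash
cat >> h.py <<'E'
def pins(im):
    for c,p in dict(blue=[300,280],green=[303,313],red=[305,345],yellow=[308,378]).items():
        b=blob(im,c,p,14,); print("pin",c,b and (b[1],np.round(world("top",b[0],.083)[:2],4)))
E
python3 - <<'E'
from h import *
pins(snap("top"))
cv2.imwrite("pics/s2.png",cv2.resize(snap("scene")[140:320,220:480],None,fx=3,fy=3))
E
```

```text
pin blue None
pin green None
pin red (48, array([ 0.4525, -0.0483]))
pin yellow (98, array([ 0.4492, -0.1166]))
```

View pics/s2.png

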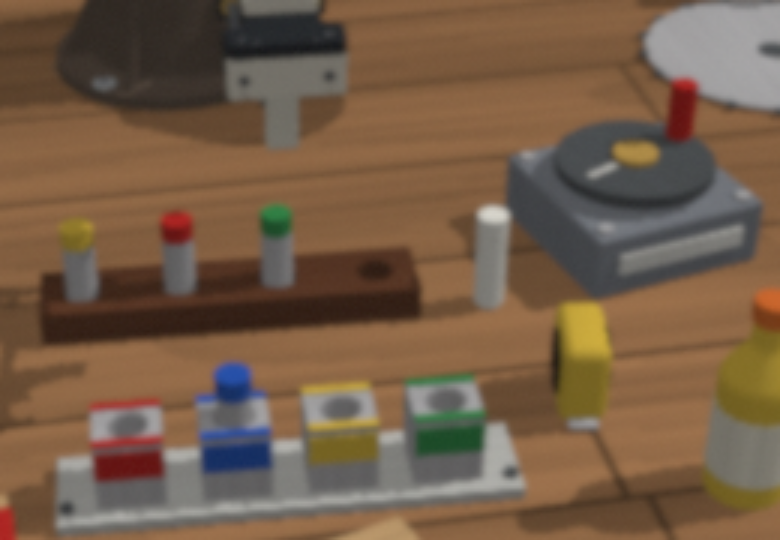

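Scene crop: the blue pin is home in the blue sleeve (233,385), the crank handle is still at its stop (683,110), and three pins remain. Picking green next.

Emit:
send_rows([
  [[-0.04,0.005,0,0],[-0.04,0.005,-0.2,0],[-0.04,0.005,-0.4,0],[-0.04,0.005,-0.54,0],[-0.04,0.005,-0.54,0],[-0.04,0.005,-0.54,0]],
])

```text
clock: 20.08
tool_pos: [0.4599, 0.0343, 0.0572]
orientation: [-180.0, -0.0, -94.1]
force: [0.1, 0.0, 0.3]
opening: 0.0527
gripper_force: 0.0
```

Emit:
send_rows([
  [[0,0,0,0],[0,0,0,0],[0,0,0,0],[0,0,0,0],[0,0,0,0],[0,0,0,0]],
], jaw=0)

```text
clock: 20.82
tool_pos: [0.4594, 0.0343, 0.0569]
orientation: [-180.0, 0.0, -94.1]
force: [-1.4, 0.4, 6.3]
opening: 0.0233
gripper_force: 30.0
```

Emit:
send_rows([
  [[0,0,0.25,0],[0,0,0.5,0],[0,0,0.6,0],[0.3,0.1,0.6,0],[0.6,0.2,0.6,0],[0.85,0.3,0.6,0],[1,0.39,0.6,0],[1,0.39,0.6,0]],
])

```text
clock: 21.82
tool_pos: [0.6602, 0.1131, 0.1741]
orientation: [179.9, -0.1, -94.1]
force: [-0.2, -0.4, -2.5]
opening: 0.0231
gripper_force: 30.0
```

Emit:
send_rows([
  [[0.08,0,-0.1,0],[0.08,0,-0.2,0],[0.08,0,-0.28,0],[0.08,0,-0.28,0]],
])

```text
clock: 22.32
tool_pos: [0.6737, 0.1117, 0.119]
orientation: [179.8, -0.1, -94.1]
force: [0.1, 0.1, -0.7]
opening: 0.0232
gripper_force: 30.0
```

Emit:
send_rows([
  [[0,0,-0.03,0],[0,0,-0.06,0],[0,0,-0.09,0],[0,0,-0.12,0],[0,0,-0.12,0]],
])

```text
clock: 22.95
tool_pos: [0.6753, 0.1122, 0.0961]
orientation: [180.0, -0.0, -94.1]
force: [3.0, -0.7, -3.6]
opening: 0.0231
gripper_force: 30.0
```

Emit:
send_rows([
  [[0,0,-0.04,0],[0,0,-0.08,0],[0,0,-0.12,0],[0,0,-0.15,0],[0,0,-0.16,0],[0,0,-0.16,0]],
])

```text
clock: 23.7
tool_pos: [0.6757, 0.1123, 0.0669]
orientation: [-179.9, -0.0, -94.0]
force: [-3.6, -1.6, 13.3]
opening: 0.0231
gripper_force: 30.0
```

Emit:
send_rows([
  [[0,0,0,0],[0,0,0,0],[0,0,0,0],[0,0,0,0]],
], jaw=0.6)

```text
clock: 24.2
tool_pos: [0.675, 0.1122, 0.0642]
orientation: [180.0, -0.0, -94.1]
force: [-0.3, -0.9, -0.6]
opening: 0.0516
gripper_force: 0.0
```

Emit:
send_rows([
  [[0,0,0.3,0],[0,0,0.5,0],[-0.3,-0.2,0.5,0],[-0.6,-0.4,0.5,0],[-1,-0.6,0.5,0],[-1,-0.76,0.5,0],[-1,-0.76,0.5,0]],
])

```text
clock: 25.08
tool_pos: [0.4724, -0.0418, 0.165]
orientation: [-180.0, 0.0, -94.2]
force: [-0.4, -0.2, 0.3]
opening: 0.0528
gripper_force: 0.0
```

Run:
```python
from h import *
pins(snap("top")); snap("scene","s3")
for t in("caddy","pin_red","pin_yellow"):
  for d in ctrl.spot_point(t,"scene")[:1]: print(t,round(d["conf"],2),np.round(d["pixel"]),np.round(world("scene",d["pixel"],Z[t])[:2],4))
```

```text
pin blue None
pin green None
pin red None
pin yellow None
caddy 0.83 [242. 294.] [ 0.4546 -0.0093]
pin_yellow 0.74 [246. 248.] [ 0.4554 -0.1167]
```

Run:
```python
from h import *
for n in("scene0","s2","s3"):
    im=cv2.imread(f"pics/{n}.png")
    if im.shape[0]!=480: continue
    print(n,blob(im,"yellow",[218,246],14),blob(im,"red",[215,279],14))
```

```text
scene0 (array([217.56321839, 245.25287356]), 87, (np.int64(213), np.int64(222), np.int64(241), np.int64(250))) (array([215.28571429, 278.47959184]), 98, (np.int64(210), np.int64(220), np.int64(274), np.int64(283)))
s3 (array([217.73493976, 244.8313253 ]), 83, (np.int64(213), np.int64(222), np.int64(240), np.int64(249))) (array([214.97, 278.25]), 100, (np.int64(210), np.int64(220), np.int64(273), np.int64(283)))
```

Emit:
send_rows([
  [[-0.107,0,0,0],[-0.107,0,-0.2,0],[-0.107,0,-0.4,0],[-0.107,0,-0.54,0],[-0.107,0,-0.54,0],[-0.107,0,-0.54,0]],
])

```text
clock: 26.08
tool_pos: [0.4548, -0.0392, 0.0572]
orientation: [-180.0, -0.0, -94.0]
force: [-0.3, 0.2, 0.8]
opening: 0.0527
gripper_force: 0.0
```

Emit:
send_rows([
  [[0,0,0,0],[0,0,0,0],[0,0,0,0],[0,0,0,0],[0,0,0,0],[0,0,0,0]],
], jaw=0)

```text
clock: 26.82
tool_pos: [0.4541, -0.0397, 0.057]
orientation: [-180.0, 0.0, -94.1]
force: [-0.3, 0.7, 6.2]
opening: 0.0231
gripper_force: 30.0
```

Emit:
send_rows([
  [[0,0,0.25,0],[0,0,0.5,0],[0,0,0.6,0],[0.3,-0.1,0.6,0],[0.6,-0.2,0.6,0],[0.85,-0.285,0.6,0],[1,-0.285,0.6,0],[1,-0.285,0.6,0]],
])

```text
clock: 27.82
tool_pos: [0.6548, -0.0971, 0.1744]
orientation: [179.9, -0.0, -94.2]
force: [0.5, -0.1, -1.8]
opening: 0.023
gripper_force: 30.0
```

Emit:
send_rows([
  [[0.043,0,-0.1,0],[0.043,0,-0.2,0],[0.043,0,-0.28,0],[0.043,0,-0.28,0]],
])

```text
clock: 28.32
tool_pos: [0.661, -0.0967, 0.1186]
orientation: [179.8, -0.0, -94.1]
force: [0.5, -0.1, -1.0]
opening: 0.0233
gripper_force: 30.0
```

Emit:
send_rows([
  [[0,0,-0.03,0],[0,0,-0.06,0],[0,0,-0.09,0],[0,0,-0.12,0],[0,0,-0.12,0]],
])

```text
clock: 28.95
tool_pos: [0.6626, -0.0968, 0.0961]
orientation: [-180.0, 0.0, -94.1]
force: [1.8, -0.8, -2.3]
opening: 0.0233
gripper_force: 30.0
```

Emit:
send_rows([
  [[0,0,-0.04,0],[0,0,-0.08,0],[0,0,-0.12,0],[0,0,-0.15,0],[0,0,-0.16,0],[0,0,-0.16,0]],
])

```text
clock: 29.7
tool_pos: [0.663, -0.0969, 0.0669]
orientation: [-179.9, -0.0, -94.0]
force: [-4.6, 1.7, 15.6]
opening: 0.0232
gripper_force: 30.0
```

Emit:
send_rows([
  [[0,0,0,0],[0,0,0,0],[0,0,0,0],[0,0,0,0]],
], jaw=0.6)

```text
clock: 30.2
tool_pos: [0.6622, -0.0968, 0.0641]
orientation: [180.0, -0.0, -94.1]
force: [0.7, -1.2, -0.5]
opening: 0.0516
gripper_force: 0.0
```

Emit:
send_rows([
  [[0,0,0.3,0],[0,0,0.5,0],[-0.3,0.4,0.5,0],[-0.6,0.4,0.5,0],[-1,0.4,0.5,0],[-1,0.4,0.5,0],[-1,0.4,0.5,0]],
])

```text
clock: 31.08
tool_pos: [0.4599, -0.0168, 0.1651]
orientation: [-180.0, 0.1, -94.0]
force: [0.5, -0.2, 0.2]
opening: 0.0524
gripper_force: 0.0
```

Run:
```python
from h import *
pins(snap("top")); im=snap("scene"); print(blob(im,"yellow",[218,246],20))
```

```text
pin blue None
pin green None
pin red None
pin yellow None
(array([217.45348837, 244.88372093]), 86, (np.int64(213), np.int64(222), np.int64(240), np.int64(249)))
```

Emit:
send_rows([
  [[-0.07,-0.3,0,0],[-0.07,-0.49,0,0],[-0.07,-0.49,-0.2,0],[-0.07,-0.49,-0.4,0],[-0.07,-0.49,-0.54,0],[-0.07,-0.49,-0.54,0],[-0.07,-0.49,-0.54,0]],
])

```text
clock: 32.05
tool_pos: [0.4496, -0.1149, 0.0571]
orientation: [-180.0, -0.0, -94.1]
force: [-0.1, 0.5, 0.7]
opening: 0.0527
gripper_force: 0.0
```

Emit:
send_rows([
  [[0,0,0,0],[0,0,0,0],[0,0,0,0],[0,0,0,0],[0,0,0,0],[0,0,0,0]],
], jaw=0)

```text
clock: 32.8
tool_pos: [0.4486, -0.1148, 0.057]
orientation: [-180.0, -0.0, -94.1]
force: [-1.6, 0.7, 5.6]
opening: 0.0237
gripper_force: 30.0
```

Emit:
send_rows([
  [[0,0,0.25,0],[0,0,0.5,0],[0,0,0.6,0],[0.3,0.2,0.6,0],[0.6,0.4,0.6,0],[0.85,0.6,0.6,0],[1,0.785,0.6,0],[1,0.785,0.6,0]],
])

```text
clock: 33.8
tool_pos: [0.6502, 0.0451, 0.1744]
orientation: [179.9, -0.0, -94.0]
force: [-0.2, 0.0, -3.2]
opening: 0.0231
gripper_force: 30.0
```

Emit:
send_rows([
  [[0.11,0,-0.1,0],[0.11,0,-0.2,0],[0.11,0,-0.28,0],[0.11,0,-0.28,0]],
])

```text
clock: 34.3
tool_pos: [0.669, 0.0417, 0.1189]
orientation: [179.8, -0.1, -94.1]
force: [-0.4, 1.0, -1.7]
opening: 0.0236
gripper_force: 30.0
```

Emit:
send_rows([
  [[0,0,-0.03,0],[0,0,-0.06,0],[0,0,-0.09,0],[0,0,-0.12,0],[0,0,-0.12,0]],
])

```text
clock: 34.92
tool_pos: [0.6709, 0.0426, 0.0962]
orientation: [-180.0, 0.0, -94.1]
force: [4.5, 1.3, -5.5]
opening: 0.0231
gripper_force: 30.0
```

Emit:
send_rows([
  [[0,0,-0.04,0],[0,0,-0.08,0],[0,0,-0.12,0],[0,0,-0.15,0],[0,0,-0.16,0],[0,0,-0.16,0]],
])

```text
clock: 35.67
tool_pos: [0.6714, 0.0424, 0.067]
orientation: [-179.9, 0.0, -94.0]
force: [-1.4, 2.3, 14.3]
opening: 0.0235
gripper_force: 30.0
```

Emit:
send_rows([
  [[0,0,0,0],[0,0,0,0],[0,0,0,0],[0,0,0,0]],
], jaw=0.6)

```text
clock: 36.17
tool_pos: [0.67, 0.042, 0.064]
orientation: [179.9, -0.0, -94.1]
force: [0.5, 0.9, 0.0]
opening: 0.0514
gripper_force: 0.0
```

Emit:
send_rows([
  [[0,0,0.3,0],[0,0,0.6,0],[-0.3,0,0.8,0],[-0.6,0,0.8,0],[-1,0,0.8,0],[-1,0,0.8,0],[-1,0,0.8,0]],
])

```text
clock: 37.05
tool_pos: [0.469, 0.0421, 0.2254]
orientation: [-179.9, 0.1, -94.0]
force: [0.5, 0.2, 0.3]
opening: 0.0527
gripper_force: 0.0
```

Run:
```python
from h import *
t=snap("top","top4"); s=snap("scene","s4")
out=np.zeros((600,800,3),np.uint8)
out[:300,:400]=cv2.resize(t[255:380,400:520],(400,416),interpolation=cv2.INTER_CUBIC)[:300]
out[:300,400:]=cv2.resize(s[160:310,220:480],(520,300),interpolation=cv2.INTER_CUBIC)[:,:400]
out[300:,:300]=cv2.resize(t[205:265,420:480],(300,300),interpolation=cv2.INTER_CUBIC)
out[300:,300:]=cv2.resize(s[190:340,60:310],(500,300),interpolation=cv2.INTER_CUBIC)
cv2.imwrite("pics/c4.png",out)
for th in("mallet","punch_top"):
  for c in("top","scene"):
    for d in ctrl.spot_point(th,c)[:1]: print(th,c,round(d["conf"],2),np.round(d["pixel"]),np.round(world(c,d["pixel"],Z[th])[:2],4))
d=ctrl.trace("mallet","top")[0]; print(d["conf"],d["bbox"])
```

```text
mallet top 0.86 [282. 470.] [ 0.5112 -0.3524]
mallet scene 0.85 [271. 135.] [ 0.5019 -0.3669]
punch_top top 0.71 [232. 456.] [ 0.6209 -0.3   ]
punch_top scene 0.68 [271. 160.] [ 0.6273 -0.2918]
0.6 [445.7, 267.5, 499.9, 363.0]
```

View pics/c4.png

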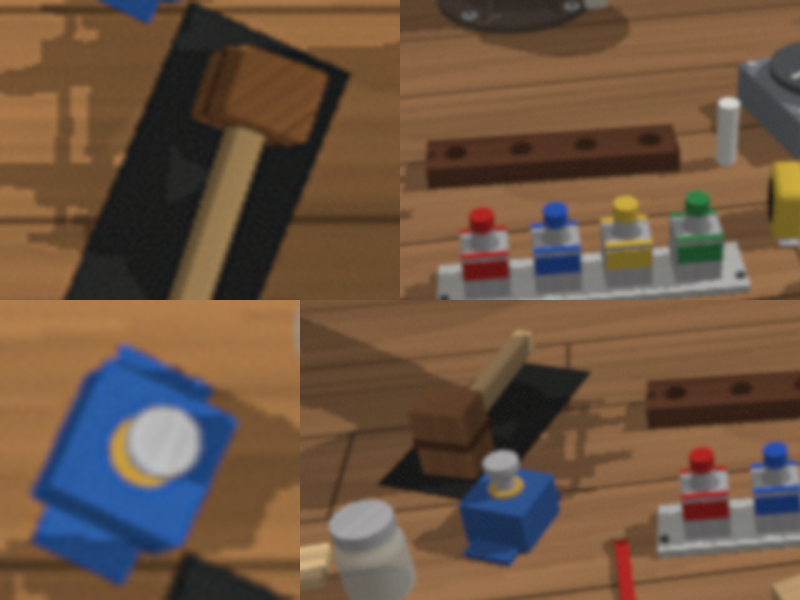

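All four pins are home. The mallet's head top is near full-image px (478,284), with the handle running down-left. The punch top disc is at (453,233). Now the accurate mallet pose.

Run:
```python
from h import *
im=cv2.imread("pics/top4.png"); h=cv2.cvtColor(im,cv2.COLOR_BGR2HSV)
for p in[(284,478),(320,466),(345,458),(300,445),(290,461)]: print(p,h[p])
print("punch",world("top",[232.9,452.7],.086))
up=lambda x,y:[255+(y+.5)/3.333-.5,400+(x+.5)/3.333-.5]
for n,q in dict(a=(232,45),b=(330,72),c=(302,146),d=(208,116)).items(): print(n,np.round(world("top",up(*q),.088)[:2],4))
c=im[258:372,440:506]; cv2.imwrite("pics/m.png",cv2.resize(c,None,fx=5,fy=5,interpolation=cv2.INTER_CUBIC))
```

```text
(284, 478) [ 14 162 110]
(320, 466) [ 18 121 150]
(345, 458) [ 18 120 151]
(300, 445) [60 17 30]
(290, 461) [ 13 161  73]
punch [ 0.6199533  -0.29269175  0.086     ]
a [ 0.5377 -0.3276]
b [ 0.519  -0.3948]
c [ 0.4683 -0.3731]
d [ 0.4889 -0.3091]
```

View pics/m.png

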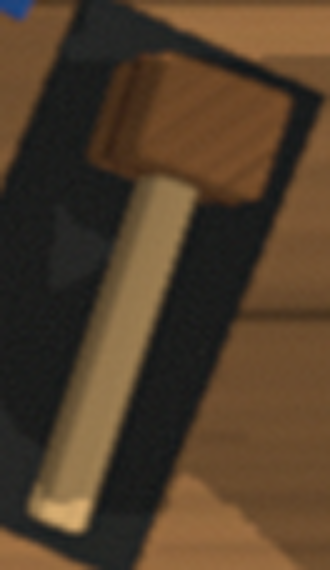

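Run:
```python
from h import *
f=lambda x,y,z:world("top",[258+(y+.5)/5-.5,440+(x+.5)/5-.5],z)[:2]
n,e=f(173,182,.06),f(70,498,.06); u=(n-e)/np.hypot(*(n-e)); print(n,e,np.hypot(*(n-e)),u,np.degrees(np.arctan2(u[1],u[0])))
hd=f(196,129,.088); print("head",hd, "from near end +26mm:",n+u*.026)
print("far+196:",e+u*.196)
for th,z in(("mallet",.004),):
  print([np.round(world("scene",d["pixel"],z),4) for d in ctrl.spot_point(th,"scene")[:1]])
# scene check: project head top corners from the pose
for o in (hd,): 
  v=np.array([-u[1],u[0]])
  print([np.round(pix("scene",[*(o+sx*.026*u+sy*.031*v),.088])) for sx,sy in((1,1),(1,-1),(-1,-1),(-1,1))])
```

```text
[ 0.47927801 -0.34528577] [ 0.33449615 -0.29183966] 0.15433170052870995 [ 0.93812132 -0.34630678] -20.2615867282391
head [ 0.50266632 -0.3482198 ] from near end +26mm: [ 0.50366916 -0.35428975]
far+196: [ 0.51836793 -0.35971579]
[array([ 0.5019, -0.3669,  0.004 ])]
[array([246., 144.]), array([244., 117.]), array([230., 128.]), array([233., 155.])]
```

Emit:
send_rows([
  [[-0.05,-0.94,0,0.867],[-0.05,-0.94,0,0.867],[-0.05,-0.94,0,0.867],[-0.05,-0.94,0,0.867],[-0.05,-0.94,0,0.867],[-0.05,-0.94,0,0.867],[-0.05,-0.94,0,0.867],[-0.05,-0.94,0,0.867]],
], jaw=0.75)

```text
clock: 38.45
tool_pos: [0.4606, -0.146, 0.2242]
orientation: [180.0, 0.0, -19.4]
force: [0.8, -0.4, -1.1]
opening: 0.0654
gripper_force: 0.0
```

Emit:
send_rows([
  [[-0.05,-0.94,0,0],[-0.05,-0.94,0,0],[-0.05,-0.94,0,0],[-0.05,-0.94,0,0],[-0.05,-0.94,0,0]],
])

```text
clock: 39.08
tool_pos: [0.4501, -0.3341, 0.2238]
orientation: [-180.0, 0.1, -19.7]
force: [0.2, 1.7, 0.1]
opening: 0.0655
gripper_force: 0.0
```

Run:
```python
from h import *
for c in("top","scene"):
  s=snap(c,"m5"+c)
  for d in ctrl.spot_point("mallet",c)[:1]: print(c,round(d["conf"],2),np.round(d["pixel"]),np.round(world(c,d["pixel"],.004)[:2],4))
a=cv2.imread("pics/s4.png").astype(int); print("scene diff near mallet", np.abs(a-s)[225:285,100:165].mean(), np.abs(a-s)[240:285,110:155].mean())
cv2.imwrite("pics/c5.png",cv2.resize(s[170:330,60:260],(800,600)))
```

```text
scene 0.63 [269. 139.] [ 0.4987 -0.3589]
scene diff near mallet 13.798717948717949 9.465349794238684
```

View pics/c5.png

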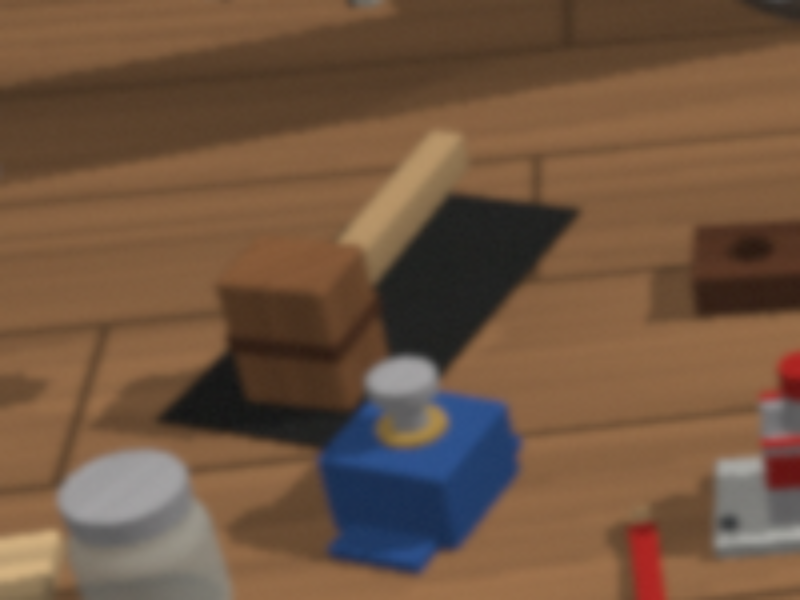

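Run:
```python
from h import *
a=cv2.imread("pics/s4.png"); b=cv2.imread("pics/m5scene.png"); z=cv2.imread("pics/scene0.png")
for n,(r0,r1,c0,c1) in dict(head=(232,275,112,158),handle=(205,235,145,178),punch=(256,290,143,185)).items():
  for nm,i in(("0",z),("s4",a)):
    r=cv2.matchTemplate(b,i[r0:r1,c0:c1],cv2.TM_CCOEFF_NORMED); _,v,_,l=cv2.minMaxLoc(r); print(n,nm,round(v,3),l[0]-c0,l[1]-r0)
o=np.array([.503,-.353]);t=np.radians(-19.5);u=np.array([np.cos(t),np.sin(t)]);v=np.array([-u[1],u[0]])
print([np.round(pix("scene",[*(o+sx*.026*u+sy*.031*v),.088]),1) for sx,sy in((1,1),(1,-1),(-1,-1),(-1,1))], pix("scene",[*(o-.196*u),.06]))
```

```text
head 0 0.999 0 0
head s4 0.899 1 0
handle 0 0.964 0 0
handle s4 0.886 69 8
punch 0 1.0 0 0
punch s4 0.965 0 0
[array([246.7, 142.3]), array([244.2, 114.4]), array([230.6, 125.6]), array([233. , 152.6])] [203.27449147 171.43169126]
```

Mallet is unmoved since the start and the estimate agrees with the scene view. Descending to grip the handle.

Emit:
send_rows([
  [[0,0,-0.3,0],[0,0,-0.55,0],[0,0,-0.75,0],[0,0,-0.9,0],[0,0,-0.99,0],[0,0,-0.99,0]],
])

```text
clock: 40.02
tool_pos: [0.45, -0.3326, 0.0256]
orientation: [180.0, 0.1, -19.5]
force: [-0.2, -0.4, 0.1]
opening: 0.0659
gripper_force: 0.0
```

Emit:
send_rows([
  [[0,0,0,0],[0,0,0,0],[0,0,0,0],[0,0,0,0],[0,0,0,0],[0,0,0,0],[0,0,0,0]],
], jaw=0)

```text
clock: 40.9
tool_pos: [0.4502, -0.3339, 0.0267]
orientation: [180.0, 0.0, -19.6]
force: [-2.5, -1.3, 4.3]
opening: 0.022
gripper_force: 29.0
```

Run:
```python
from h import *
o=ctrl.get_obs(); print({k:np.round(o[k],4) for k in("tool_pos","orientation","force","moment","opening","gripper_force")})
```

```text
{'tool_pos': array([ 0.4502, -0.3339,  0.0267]), 'orientation': array([ 1.799874e+02,  1.480000e-02, -1.958390e+01]), 'force': array([-2.4569, -1.2728,  4.2748]), 'moment': array([-0.5898,  1.0262, -0.0018]), 'opening': np.float64(0.022), 'gripper_force': np.float64(29.015)}
```

Emit:
send_rows([
  [[0,0,0.1,0],[0,0,0.25,0],[0,0,0.45,0],[0,0,0.6,0],[0,0,0.6,0],[0.3,0.15,0.6,0],[0.5,0.25,0.6,0],[0.575,0.3,0.6,0],[0.575,0.3,0.6,0],[0.575,0.3,0.6,0]],
])

```text
clock: 42.15
tool_pos: [0.564, -0.2738, 0.1454]
orientation: [180.0, 0.1, -19.6]
force: [-0.1, 0.3, -3.7]
opening: 0.0216
gripper_force: 29.9
```

Run:
```python
from h import *
o=ctrl.get_obs(); print({k:np.round(o[k],4) for k in("tool_pos","orientation","force","moment","opening","gripper_force")})
s=snap("scene","s6"); t=snap("top","t6")
out=np.zeros((600,800,3),np.uint8); out[:,:400]=cv2.resize(t[170:320,400:500],(400,600)); out[:,400:]=cv2.resize(s[170:320,90:190],(400,600))
cv2.imwrite("pics/c6.png",out)
```

```text
{'tool_pos': array([ 0.564 , -0.2738,  0.1454]), 'orientation': array([ 1.799965e+02,  1.299000e-01, -1.960640e+01]), 'force': array([-0.0711,  0.342 , -3.6663]), 'moment': array([-0.0186,  0.3299, -0.0436]), 'opening': np.float64(0.0216), 'gripper_force': np.float64(29.8741)}
```

View pics/c6.png

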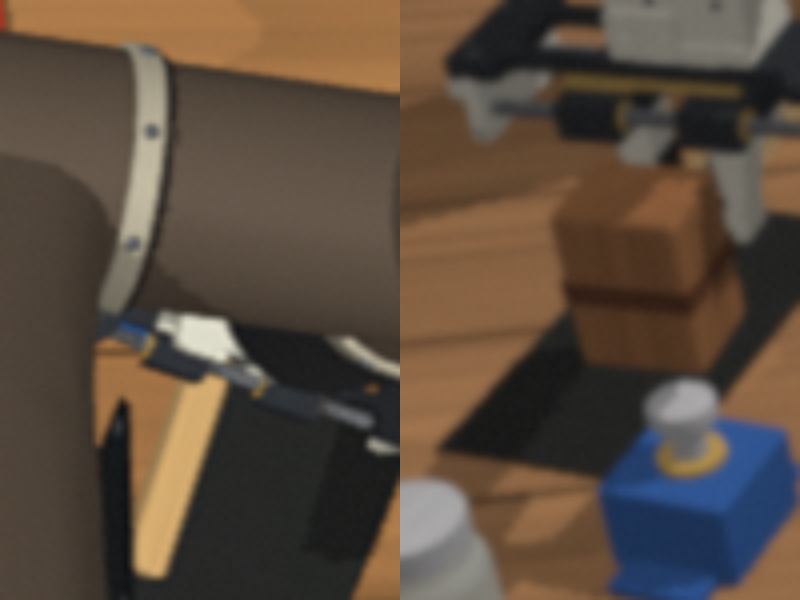

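Run:
```python
from h import *
t=np.radians(-19.6);u=np.array([np.cos(t),np.sin(t)]);v=np.array([-u[1],u[0]])
for o in([.617,-.292],[.620,-.292]):
  for z in(.1226,.2066): print(o,z,[np.round(pix("scene",[*(np.array(o)+sx*.026*u+sy*.031*v),z]),1) for sx,sy in((1,-1),(1,1),(-1,1))])
print("punch",pix("scene",[.6205,-.2917,.086]), "obs punch row,col ~", 170+397/4, 90+(682-400)/4)
```

```text
[0.617, -0.292] 0.1226 [array([259.2, 135.8]), array([262.1, 166.7]), array([246.4, 177.1])]
[0.617, -0.292] 0.2066 [array([221.6, 126.5]), array([224.3, 158.8]), array([209.5, 170. ])]
[0.62, -0.292] 0.1226 [array([260.1, 135.7]), array([263.1, 166.6]), array([247.3, 177. ])]
[0.62, -0.292] 0.2066 [array([222.5, 126.4]), array([225.2, 158.7]), array([210.3, 169.9])]
punch [269.00457314 160.14452565] obs punch row,col ~ 269.25 160.5
```

Head is aligned over the punch; the projected corners match the picture. Striking.

Emit:
send_rows([
  [[0.01,0,-0.08,0],[0.01,0,-0.15,0],[0.01,0,-0.15,0],[0.01,0,-0.28,0],[0.01,0,-0.28,0],[0.01,0,-0.28,0]],
])

```text
clock: 43.0
tool_pos: [0.567, -0.274, 0.0913]
orientation: [180.0, 0.0, -19.6]
force: [-4.9, -0.0, 2.8]
opening: 0.022
gripper_force: 30.0
```

Run:
```python
from h import *
o=ctrl.get_obs(); print({k:np.round(o[k],4) for k in("tool_pos","orientation","force","moment","opening","gripper_force")})
s=snap("scene","s7"); cv2.imwrite("pics/c7.png",cv2.resize(s[190:320,90:220],(600,600)))
```

```text
{'tool_pos': array([ 0.567 , -0.274 ,  0.0913]), 'orientation': array([ 1.799707e+02,  3.130000e-02, -1.958550e+01]), 'force': array([-4.9153e+00, -1.6000e-03,  2.7990e+00]), 'moment': array([-0.1929,  1.8956, -0.0273]), 'opening': np.float64(0.022), 'gripper_force': np.float64(30.002)}
```

View pics/c7.png

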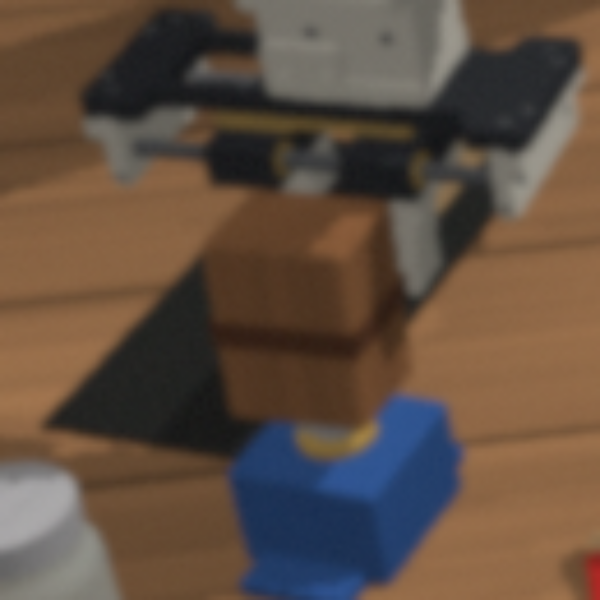

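Emit:
send_rows([
  [[0,0,-0.02,0],[0,0,-0.02,0],[0,0,-0.02,0]],
])

```text
clock: 43.42
tool_pos: [0.5669, -0.2739, 0.0881]
orientation: [180.0, -0.0, -19.6]
force: [-8.4, 1.4, 9.4]
opening: 0.0218
gripper_force: 30.0
```

Emit:
send_rows([
  [[0,0,-0.02,0],[0,0,-0.02,0],[0,0,-0.02,0]],
])

```text
clock: 43.8
tool_pos: [0.5663, -0.2738, 0.0858]
orientation: [180.0, 0.0, -19.5]
force: [-14.6, 6.5, 23.7]
opening: 0.022
gripper_force: 32.0
```

Net 27 N is on the punch, well above the 8 N needed, so it is bottomed. Lifting and checking the mallet's attitude.

Emit:
send_rows([
  [[0,0,0.1,0],[0,0,0.25,0],[0,0,0.35,0],[0,0,0.35,0],[0,0,0.35,0]],
])

```text
clock: 44.42
tool_pos: [0.5671, -0.2734, 0.1516]
orientation: [-180.0, 0.0, -19.6]
force: [0.3, 0.7, -4.2]
opening: 0.0222
gripper_force: 30.0
```

Run:
```python
from h import *
o=ctrl.get_obs(); print({k:np.round(o[k],4) for k in("tool_pos","force","moment","opening")})
s=snap("scene","s8"); cv2.imwrite("pics/c8.png",cv2.resize(s[160:310,90:240],(600,600)))
```

```text
{'tool_pos': array([ 0.5671, -0.2734,  0.1516]), 'force': array([ 0.2579,  0.6975, -4.2073]), 'moment': array([-0.0555,  0.2926, -0.093 ]), 'opening': np.float64(0.0222)}
```

View pics/c8.png

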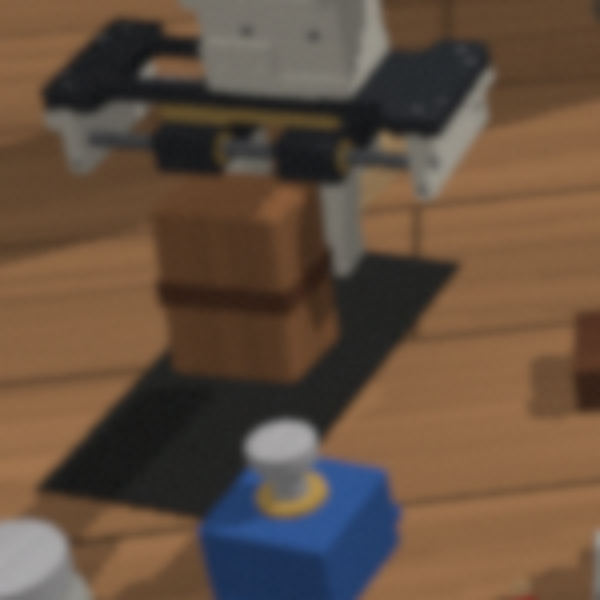

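The mallet pitched up a few degrees in the grip. I'll set it down lightly on the mat and let it rock flat on release.

Emit:
send_rows([
  [[-0.2,-0.1,0,0],[-0.4,-0.2,0,0],[-0.585,-0.3,0,0],[-0.585,-0.3,-0.1,0],[-0.585,-0.3,-0.25,0],[-0.585,-0.3,-0.4,0],[-0.585,-0.3,-0.5,0],[-0.585,-0.3,-0.57,0],[-0.585,-0.3,-0.61,0],[-0.585,-0.3,-0.61,0]],
])

```text
clock: 45.72
tool_pos: [0.4502, -0.3337, 0.0301]
orientation: [180.0, 0.0, -19.6]
force: [-0.4, 0.2, -2.6]
opening: 0.022
gripper_force: 30.0
```

Emit:
send_rows([
  [[0,0,-0.008,0],[0,0,-0.015,0],[0,0,-0.015,0]],
])

```text
clock: 46.1
tool_pos: [0.4506, -0.3338, 0.0279]
orientation: [-180.0, -0.0, -19.6]
force: [-0.5, -1.9, -2.8]
opening: 0.0218
gripper_force: 30.0
```

Emit:
send_rows([
  [[0,0,-0.007,0],[0,0,-0.015,0],[0,0,-0.015,0]],
])

```text
clock: 46.48
tool_pos: [0.4503, -0.3337, 0.0244]
orientation: [180.0, 0.0, -19.6]
force: [0.8, 0.8, -3.7]
opening: 0.0217
gripper_force: 30.0
```

Emit:
send_rows([
  [[0,0,-0.005,0],[0,0,-0.01,0],[0,0,-0.01,0]],
])

```text
clock: 46.85
tool_pos: [0.4503, -0.3337, 0.0225]
orientation: [180.0, 0.0, -19.6]
force: [0.4, 0.2, -2.5]
opening: 0.0218
gripper_force: 30.0
```

Emit:
send_rows([
  [[0,0,-0.005,0],[0,0,-0.01,0],[0,0,-0.01,0]],
])

```text
clock: 47.22
tool_pos: [0.4503, -0.3337, 0.0205]
orientation: [180.0, 0.0, -19.6]
force: [0.2, -0.8, -3.2]
opening: 0.0216
gripper_force: 30.0
```

Emit:
send_rows([
  [[0,0,-0.005,0],[0,0,-0.01,0],[0,0,-0.01,0]],
])

```text
clock: 47.6
tool_pos: [0.4504, -0.3338, 0.019]
orientation: [180.0, -0.0, -19.6]
force: [-2.3, 1.7, 3.7]
opening: 0.0219
gripper_force: 30.4
```

Emit:
send_rows([
  [[0,0,-0.005,0],[0,0,-0.01,0],[0,0,-0.01,0]],
])

```text
clock: 47.98
tool_pos: [0.4504, -0.3338, 0.0188]
orientation: [180.0, -0.1, -19.5]
force: [-7.5, 7.9, 22.4]
opening: 0.0218
gripper_force: 32.2
```

Run:
```python
from h import *
o=ctrl.get_obs(); print({k:np.round(o[k],4) for k in("tool_pos","force","moment","opening")})
s=snap("scene","s9"); b=cv2.imread("pics/scene0.png")
out=np.zeros((600,800,3),np.uint8); 
for i,m in enumerate((b,s)): out[:500,400*i:400*i+400]=cv2.resize(m[195:295,100:180],(400,500),interpolation=cv2.INTER_CUBIC)
cv2.imwrite("pics/c9.png",out)
```

```text
{'tool_pos': array([ 0.4504, -0.3338,  0.0188]), 'force': array([-7.5078,  7.9153, 22.3989]), 'moment': array([2.3455, 2.5638, 0.0938]), 'opening': np.float64(0.0218)}
```

View pics/c9.png

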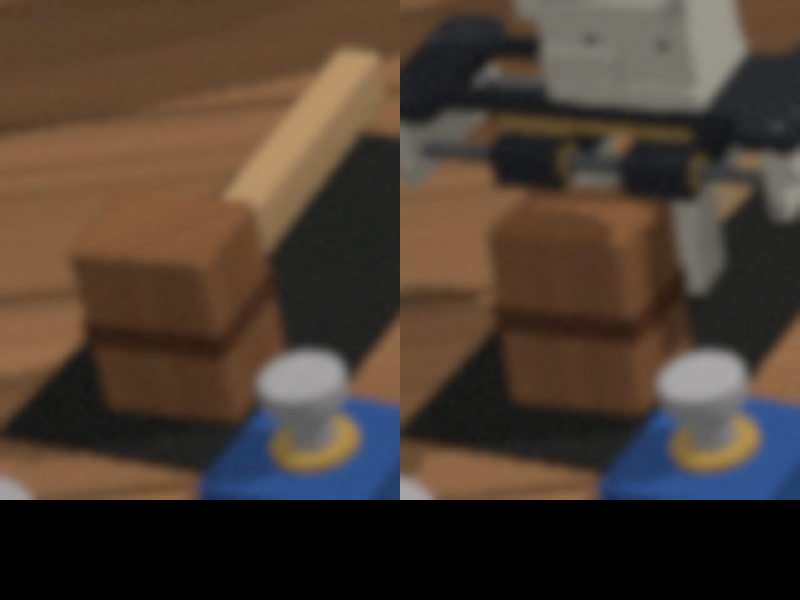

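It is in contact with the mat, tilted about 8°. Relieving the pressure, then opening just enough for it to pivot flat between the pads.

Emit:
send_rows([
  [[0,0,0.008,0],[0,0,0.008,0]],
])

```text
clock: 48.28
tool_pos: [0.4505, -0.3339, 0.019]
orientation: [180.0, -0.0, -19.6]
force: [-3.9, 4.3, 10.7]
opening: 0.0218
gripper_force: 31.0
```

Emit:
send_rows([
  [[0,0,0,0],[0,0,0,0],[0,0,0,0],[0,0,0,0]],
], jaw=0.28)

```text
clock: 48.78
tool_pos: [0.4517, -0.3343, 0.0188]
orientation: [180.0, -0.1, -19.6]
force: [0.8, -1.0, 6.8]
opening: 0.0246
gripper_force: 3.0
```

Run:
```python
from h import *
o=ctrl.get_obs(); print({k:np.round(o[k],4) for k in("tool_pos","force","opening")})
s=snap("scene","s10"); b=cv2.imread("pics/scene0.png")
for n,(r0,r1,c0,c1) in dict(head=(240,277,114,148),low=(258,278,116,146)).items():
    r=cv2.matchTemplate(s,b[r0:r1,c0:c1],cv2.TM_CCOEFF_NORMED); _,v,_,l=cv2.minMaxLoc(r); print(n,round(v,3),l[0]-c0,l[1]-r0)
```

```text
{'tool_pos': array([ 0.4517, -0.3343,  0.0188]), 'force': array([ 0.8294, -0.966 ,  6.792 ]), 'opening': np.float64(0.0246)}
head 0.876 2 -3
low 0.937 1 -2
```

The gripper body is probably resting on the head top. Raising slowly so it can pivot flat.

Emit:
send_rows([
  [[0,0,0.01,0],[0,0,0.02,0],[0,0,0.03,0],[0,0,0.04,0],[0,0,0.05,0],[0,0,0.06,0],[0,0,0.06,0]],
], jaw=0.31)

```text
clock: 49.7
tool_pos: [0.4505, -0.3338, 0.0304]
orientation: [180.0, -0.0, -19.6]
force: [0.1, 0.8, 0.7]
opening: 0.0274
gripper_force: 0.0
```

```bash
cat >> h.py <<'E'
def cmp(s):
    b=cv2.imread("pics/scene0.png")
    for n,(r0,r1,c0,c1) in dict(head=(240,277,114,148),low=(258,278,116,146),band=(255,268,112,148)).items():
        r=cv2.matchTemplate(s,b[r0:r1,c0:c1],cv2.TM_CCOEFF_NORMED); _,v,_,l=cv2.minMaxLoc(r); print(n,round(v,3),l[0]-c0,l[1]-r0)
E
python3 - <<'E'
from h import *
o=ctrl.get_obs(); print({k:np.round(o[k],4) for k in("tool_pos","force","opening")}); cmp(snap("scene","s11"))
E
```

```text
{'tool_pos': array([ 0.4505, -0.3338,  0.0304]), 'force': array([0.146 , 0.83  , 0.6832]), 'opening': np.float64(0.0274)}
head 0.904 1 1
low 0.924 1 1
band 0.852 -1 1
```

Emit:
send_rows([
  [[0,0,0,0],[0,0,0,0],[0,0,0,0],[0,0,0,0]],
], jaw=0.75)

```text
clock: 50.25
tool_pos: [0.4504, -0.3337, 0.0301]
orientation: [-180.0, 0.0, -19.6]
force: [0.5, -1.0, -0.1]
opening: 0.0614
gripper_force: 0.0
```

Emit:
send_rows([
  [[0,0,0.2,0],[0,0,0.4,0],[0,0,0.7,0],[0,0,0.95,0],[0,0.4,0.95,0],[0,0.8,0.95,0],[0,1,0.95,0],[0,1,0.95,0]],
])

```text
clock: 51.25
tool_pos: [0.4503, -0.1309, 0.2206]
orientation: [-179.9, -0.1, -19.4]
force: [1.0, 1.2, 0.2]
opening: 0.0654
gripper_force: 0.0
```

Run:
```python
from h import *
s=snap("scene","s12"); t=snap("top","t12"); cmp(s)
out=np.zeros((600,800,3),np.uint8)
out[:300,:400]=cv2.resize(s[190:340,60:260],(400,300)); out[:300,400:]=cv2.resize(s[120:320,220:487],(400,300))
out[300:,:400]=cv2.resize(t[200:400,400:520],(400,667))[150:450]; out[300:,400:]=cv2.resize(t[190:380,130:400],(400,300))
cv2.imwrite("pics/c12.png",out)
```

```text
head 0.951 0 1
low 0.924 1 1
band 0.84 0 1
```

View pics/c12.png

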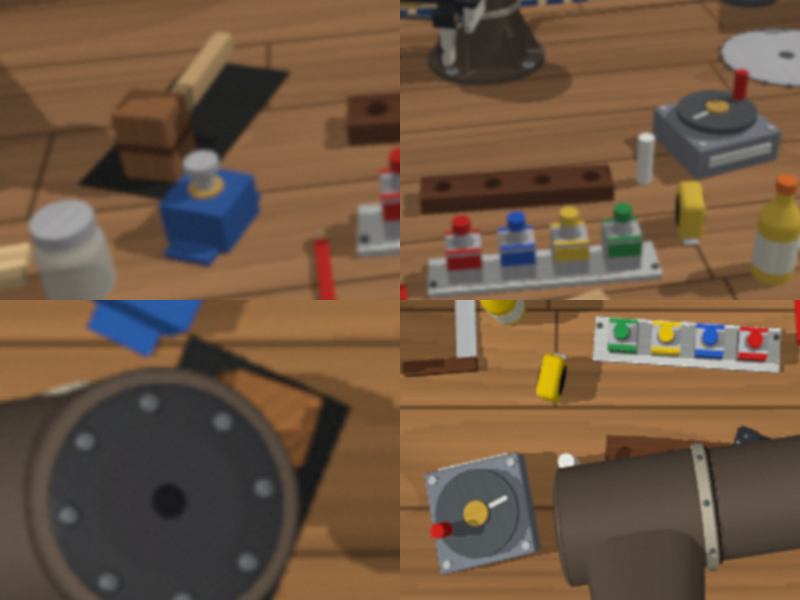

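The mallet stands flat on its mat, all four pins are home, and the caddy and white pin are untouched. One last numeric check of the crank angle.

Run:
```python
from h import *
t=cv2.imread("pics/t12.png")
b=blob(t,"red",[336,157],12); w=world("top",[b[0][0]+.5,b[0][1]-2],.124)[:2]; w0=world("top",[347.9,179.6],.124)[:2]; hub=np.array([.4098,.3309])
print(b,w,w0,np.degrees([np.arctan2(*(w-hub)[::-1]),np.arctan2(*(w0-hub)[::-1])]))
for c,p in dict(green=[211,280],yellow=[212,309],blue=[214,338],red=[216,368]).items(): pass
# white mark direction
h=cv2.cvtColor(t,cv2.COLOR_BGR2HSV)
for n in("top0","t12"):
    im=cv2.imread(f"pics/{n}.png"); g=(im.min(2)>135); m=np.zeros_like(g); m[295:356,150:212]=1; g&=m
    y,x=np.nonzero(g); d=np.hypot(y-325.1,x-180.9); k=(d>6)&(d<26); c=np.array([y[k].mean(),x[k].mean()]); q=world("top",c,.075)[:2]-world("top",[325.1,180.9],.08)[:2]; print(n,k.sum(),np.degrees(np.arctan2(q[1],q[0])))
```

```text
(array([335.38582677, 157.23622047]), 127, (np.int64(331), np.int64(340), np.int64(150), np.int64(165))) [0.38809318 0.37474075] [0.36225612 0.32118027] [ 116.34133691 -168.44582981]
top0 42 13.036506834665941
t12 41 -61.045752195026054
```

```bash
python3 -c "
from plant import ctrl
print(ctrl.close_job())"
```

```text
the job is handed in; nothing more can be done
None
```

Job handed in at about 51 s: the crank is at its stop, all four pins are home in their own sleeves, the punch was knocked fully down, and the mallet stands flat on its mat; the hand-in returned no verdict.

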